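# Scan the stock code inside the capsule chest's lid

## Robot

A 6-joint arm with a two-finger parallel gripper is mounted at the origin on a cart in front of the work surface, level with it; the furniture and walls round the work are solid. World frame = base frame: x ahead of the robot, y to its left, z up, the work surface at z = 0. Lengths are in m, angles in degrees, forces in N, time in s.
With the tool pointing down it reaches from about 0.275 to 0.725 m from the base axis. Payload 15.9 kg.
Tool frame: the origin (TCP) lies at the very end of the fingers, on their centre line; the grasp point (between the pads) lies 19 mm behind it (ctrl.grasp_offset is the distance from the TCP to the grasp point, in m); z points along the fingers, y is the line along which they close (so a half turn about z gives the same grasp; the last joint's range is limited). The gripper opens to 85 mm and grips with 20 to 120 N. Pads are 22 mm wide; open, the fingers measure 114 mm over their backs; the gripper's body (76 mm by 85 mm) begins 54 mm behind the grasp point. The pads swing forward as they close: fully open they stand 13 mm farther back than shut.
Start: joints at [-74.198, 12.198, -1.971, 75.831, 0, 90], TCP at [0.136, -0.481, 0.231] pointing down, gripper open.
Joint ranges: [-170.91, 170.91], [-42.67, 98.43], [-65.05, 77.54], [-120.47, 116.71], [-90, 82.35], [-180, 180]. Speed limits (degrees/s): [108.29, 108.29, 136.94, 147.25, 180, 180].

## Interface

Orientations are given as [roll, pitch, yaw] about the fixed x, y, z axes, in that order (R = Rz(yaw) Ry(pitch) Rx(roll)).
In Python, from bench import ctrl gives the robot as it stands.
- The arm moves only by the tool carry_out, never from a script. Its argument "plan" is a list that holds one entry, the list of rows, each a list of 6 numbers: the shift along the tool's x, y, z in cm, then the turn, a rotation vector about the tool's x, y, z in rad. In form: [[[tx, ty, tz, ax, ay, az], ...]]. A call has 1 to 10 rows; each row is the pose to reach, as a shift and turn from the pose commanded when the call began, along the tool's axes at that moment; what a row does not reach only later rows make up. A row lasts 1/10 s, in which the tool goes at most 50 mm and 8.59 degrees, less where a joint would pass 70% of its speed; a pose out of reach is approached as far as the arm can. A call with a gripper value outside its range is refused whole. "hand" is the closure, from 0 (fully open) to 1 (shut), set as the call begins (left out, the last holds). The fingers move at their own pace and stop on an object; "newtons" is the grip in N (left out, the last holds). Time passes only in rows, so rows that repeat a pose let the fingers close. It gives the time, the measured TCP pose, the force, the opening and the grip force at its end, in the units of the state.
- ctrl.get_state(): the state, without advancing time (a new reading comes with each control period).
- ctrl.get_image(name): name is "scene" or "top" or "wrist"; returns a dict with "frame" (384x512x3 uint8, blue, green, red), "range_z" (384x512 float32, m along the optical axis (not along the pixel's ray), 0 where there is no reading), "fovy" (degrees; the focal length in pixels is half the picture's height over the tangent of half this angle, whatever the lens; pixels are square), "cx", "cy" (the principal point, pixels), "k1" (the pictures are not rectified: a ray, as slopes to the right and down, at radius r is drawn at 1 + k1 r^2 times it, then the intrinsics apply), "extrinsics" (4x4, takes a point from camera to world coordinates). Camera axes: x right, y down, z forward; pixel columns grow to the right and rows downward; lengths in m; the calibration is good to about 2 mm. A picture is of the moment at which its call begins.
- ctrl.job_done(): hands the job in; it is judged then, once.
The state is a dict: "clock": time; "joint_positions": joint angles; "joint_vel": joint speeds; "joint_efforts": joint torques, N m; "ee_pos": TCP position; "ee_rot": TCP orientation; "ft_force": force on the tool from outside, world axes, zero at the start; "wrist_torque": the same for the moment, N m; "finger_gap": finger opening in m; "finger_force": force on a finger pad.
Only numpy, scipy, OpenCV 4.12 (cv2) and the standard library are available. Lean on these libraries where they do the work, as an engineer would, in place of code of your own. Each camera call takes 0.05 s, during which the arm holds its last target. There are 200 camera calls.

## Task

The coffee capsule chest is running low. Swing its lid open until it leans back on its stop, take the barcode scanner from its charging cradle and read the stock code inside the lid: aim the scanner's window at the middle of the code, square to the leaning lid in both directions and about 10 cm away from it, and hold it still for two seconds. Then lay the scanner gently back in its cradle the same way round as it was, and leave the chest open for refilling and the other things where they stand.

Things in the scene. Friction and masses are not known exactly. Their poses are not given: they have to be found in the camera images.
- chest: Small oak chest for coffee capsules, fixed: 120 mm deep (its x), 150 wide (its y), 110 high with the lid shut (box 80, lid 30). Origin: centre of its underside. Its front, with the ball knob, faces its -x; the hinge is along its back upper edge. Note: a tall post of the room left of the robot (x 0.12, y 0.22 m) can stop a wide shoulder turning left; lean the tool then, hand to the right.
- chest_lid (a joint): Lid angle of the chest in rad: 0 shut, 1.92 (110 degrees) open on its stop, leaning 20 degrees back from upright. It weighs 0.25 kg and its hinge is loose: it falls shut when let go below about 1.1 and falls back onto its stop by itself beyond about 1.5.
- lid_hinge (a point): Point on the lid's hinge axis, at the middle of the chest's width, 80 mm above the worktop. The axis is the y axis of the chest. The frame turns with the lid.
- lid_knob (a point): Centre of the lid's brass ball knob (22 mm diameter, on a 9 mm neck), in the middle of the lid's front face, 19 mm out from it: with the lid shut it points to the chest's -x, 95 mm above the worktop. It is 139 mm from the hinge axis along the lid and 15 mm off it. As the lid opens it comes to point up. Frame turns with the lid.
- lid_code (a point): Middle of the paper label inside the lid: one row of bars, 56 mm wide (along the lid's y), 32 mm high; centred in the lid, 60 mm from the hinge axis along the lid and 19 mm off it. The frame is the lid's (equal to the chest's with the lid shut): z points through the lid from inside to outside, so a scanner square to the code has its x along this z and its y along this y.
- scanner: Black pocket barcode scanner, 116x38x30 mm, about 0.12 kg, lying level in its cradle: body 32 mm wide and 28 high, with a 38x30 hood over the front 30 mm. Origin: centre of its underside; x points forward out of the reading window, z up. It balances near the middle: grasp the 32 mm body there (ribbed sides). It reads by itself, no key press.
- scanner_window (a point): Middle of the reading window in the scanner's front face, 58 mm ahead of the scanner's origin and 15 mm above its underside; same axes as the scanner. It looks along its x.
- cradle: Grey cradle, fixed: plate 150x74x10 mm with two U saddles at x = +39 and -39 mm, each 20 long, floor at z 20, 42 between cheeks, flared tops at z 40; between the saddles 58 mm is free for fingers down to the plate. Tail block (z 36) at the -x end, lip (z 25) at the +x end, 127 between. Origin: centre of underside. Docked scanner: origin at z 20 mm, its x along the cradle's x, window at the lip.
- espresso_cup: White espresso cup with a handle, 58 x 87 x 51 mm, loose, left of the cradle. A bystander. Origin: underside.
- mug: Plain off-white mug with a handle, 113 x 83 x 61 mm, loose, behind the cradle. A bystander. Origin: underside.
- salt_pot: Small speckled open pot, 72 mm diameter, 57 mm high, loose, at the back. A bystander. Origin: underside.
- capsule_a: Grey coffee capsule, 37 mm diameter, 28 mm high, loose, behind the cradle and the chest. A bystander. Origin: underside.
- capsule_b: Grey coffee capsule, 37 mm diameter, 28 mm high, loose, left of the cradle and farther back. A bystander. Origin: underside.
- fruit_basket: Wire fruit basket with fruit, 276 mm across, 155 mm high, fixed at the left of the worktop. A bystander. Origin: underside.

How it is judged:
By the outcome, as a careful person would: the job done as asked, in the order asked, and still so for the second after the job is handed in, with the robot touching nothing.
It also fails if it takes over 58 s, if anything falls off the work surface, if the arm or the gripper's body presses on something with over 40 N, if the wrist force passes 120 N, or if a joint passes its speed limit or range.

## Working session

There is one attempt and no reset: what is moved stays moved. The work goes in short steps, Python scripts to look and compute and a tool call to move; the robot and the scene stay as the last step left them, time stands still between calls to the robot, and variables do not carry over. Pictures are saved under pics/ and viewed, at most 10 in all, crops included, and the job is handed in when it is done.

Besides the shell and the picture viewer there is one more tool, called after ">>>" as a command line: name --argument value ..., lists and objects as JSON in quotes. carry_out: Moves the arm, as the interface text tells. Its arguments: {"type":"object","properties":{"plan":{"type":"array"},"hand":{"type":"number"},"newtons":{"type":"number"}},"required":["plan"]}

```bash
mkdir -p pics; ls
cat > h.py <<'E'
import numpy as np,cv2
from bench import ctrl
from scipy.spatial.transform import Rotation as R
def cam(n):
    d=ctrl.get_image(n);return d
def cloud(d):
    f=192/np.tan(np.radians(d['fovy']/2));K=np.array([[f,0,d['cx']],[0,f,d['cy']],[0,0,1]])
    v,u=np.mgrid[:384,:512].astype(np.float32)
    # ray slopes s drawn at s*(1+k1 r^2)
    p=np.stack([(u-d['cx'])/f,(v-d['cy'])/f],-1);s=p.copy()
    for _ in range(10): s=p/(1+d['k1']*(s**2).sum(-1,keepdims=True))
    z=d['range_z'][...,None];P=np.concatenate([s*z,z],-1)
    T=np.array(d['extrinsics']);W=P@T[:3,:3].T+T[:3,3];W[d['range_z']==0]=np.nan
    return W
def pose():
    s=ctrl.get_state();return np.array(s['ee_pos']),R.from_euler('xyz',s['ee_rot'],degrees=True)
E
python3 - <<'E'
from h import *
s=ctrl.get_state();print(s)
for n in ['scene','top']:
    d=cam(n);cv2.imwrite(f'pics/{n}0.png',d['frame']);np.save(f'{n}0.npy',cloud(d))
    print(n,d['fovy'],d['k1'],np.round(d['extrinsics'],3))
E
```

```text
pics
{'clock': 0.0, 'joint_positions': array([-7.41981212e+01,  1.22262911e+01, -2.00969096e+00,  7.58303420e+01,
        1.63800179e-03,  9.00024077e+01]), 'joint_vel': array([0.09659473, 0.10657635, 0.0151605 , 0.00474079, 0.08117414,
       0.11619723]), 'joint_efforts': array([ 1.46863680e-03, -6.86154771e+01,  4.87124527e+01,  1.72433804e-02,
        8.07589072e-05,  1.89979693e-05]), 'ee_pos': array([ 0.1360706 , -0.48077001,  0.23079313]), 'ee_rot': array([-1.79933676e+02, -1.63521366e-03,  1.57994692e+01]), 'ft_force': array([-0.28200609,  0.37199373,  0.42331721]), 'wrist_torque': array([ 0.05510782, -0.00137058, -0.07713297]), 'finger_force': 0.0, 'finger_gap': 0.08529600525933208}
scene 45.043336945426525 -0.06544485959285345 [[-0.423 -0.399  0.813 -0.584]
 [-0.906  0.177 -0.385  0.364]
 [ 0.009 -0.9   -0.436  0.683]
 [ 0.     0.     0.     1.   ]]
top 48.847088054464564 -0.11547628612301905 [[ 0.012 -0.992  0.124  0.406]
 [-1.    -0.014 -0.017 -0.162]
 [ 0.019 -0.124 -0.992  1.187]
 [ 0.     0.     0.     1.   ]]
```

View pics/scene0.png

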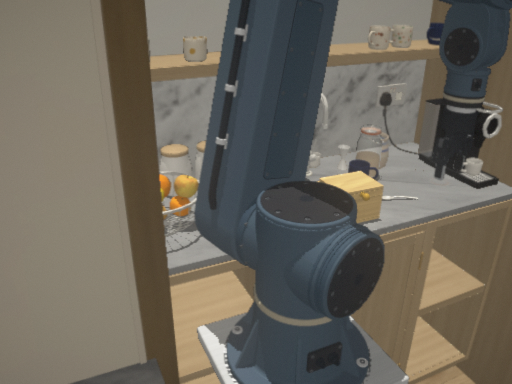

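View pics/top0.png

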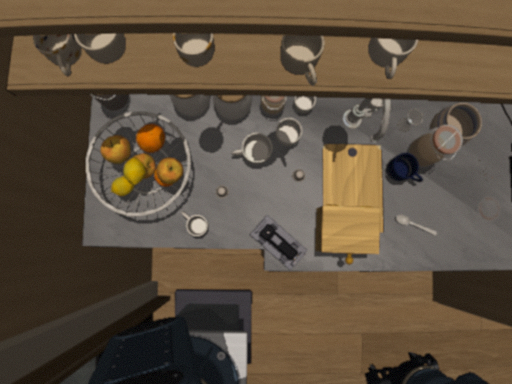

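Top view: chest with lid top about (351,230), knob (349,259), a board behind it (352,175); cradle with scanner around (278,242); cup (197,226), mug (257,149), capsules (221,190) and (299,174); shelf along the top edge.

Run:
```python
from h import *
W=np.load('top0.npy');img=cv2.imread('pics/top0.png')
for (u,v) in [(351,230),(330,175),(352,153),(349,259),(268,234),(300,120),(300,60),(360,115)]:
    print(u,v,np.round(W[v,u],3), img[v,u])
# lid top
Z=W[...,2]
vv,uu=np.mgrid[:384,:512]
def rect(m,name):
    P=W[m][:,:2].astype(np.float32);r=cv2.minAreaRect(P*1000);print(name,m.sum(),np.round(r[0]),np.round(r[1]),r[2],'medz',np.median(W[m][:,2]));print(np.round(cv2.boxPoints(r)))
m=(abs(Z-.11)<.008)&(uu>310)&(uu<390)&(vv>195)&(vv<262);rect(m,'lid')
m=(abs(Z-.095)<.02)&(uu>335)&(uu<360)&(vv>253)&(vv<270);rect(m,'knob')
m=(Z>.005)&(Z<.06)&(uu>240)&(uu<315)&(vv>205)&(vv<275);rect(m,'cradle')
hsv=img.max(-1)
m2=m&(Z>.041)&(Z<.06);rect(m2,'scanner')
c=cv2.resize(img[195:275,240:400],None,fx=5,fy=5,interpolation=cv2.INTER_CUBIC);cv2.imwrite('pics/crop.png',c)
```

```text
351 230 [ 0.432 -0.426  0.11 ] [ 84 143 183]
330 175 [ 0.59  -0.393  0.003] [ 97 164 205]
352 153 [ 0.656 -0.459 -0.001] [61 57 60]
349 259 [ 0.358 -0.42   0.108] [ 31 116 161]
268 234 [ 0.421 -0.215  0.049] [39 37 42]
300 120 [ 0.751 -0.308  0.001] [91 95 97]
300 60 [ 0.71  -0.246  0.507] [ 88 107 121]
360 115 [ 0.744 -0.462  0.086] [131 139 142]
lid 2726 [ 423. -424.] [152. 142.] 87.68531799316406 medz 0.1098766374681398
[[ 349. -497.]
 [ 491. -503.]
 [ 497. -351.]
 [ 356. -345.]]
knob 67 [ 359. -422.] [21. 23.] 89.15166473388672 medz 0.10168749830875434
[[ 347. -433.]
 [ 370. -433.]
 [ 371. -412.]
 [ 347. -412.]]
cradle 1444 [ 405. -242.] [200. 159.] 87.2164535522461 medz 0.028115450637865025
[[ 321. -338.]
 [ 480. -346.]
 [ 490. -146.]
 [ 331. -139.]]
scanner 530 [ 399. -245.] [114.  61.] 46.865753173828125 medz 0.048179694789635796
[[ 338. -265.]
 [ 382. -307.]
 [ 460. -224.]
 [ 416. -182.]]
```

View pics/crop.png

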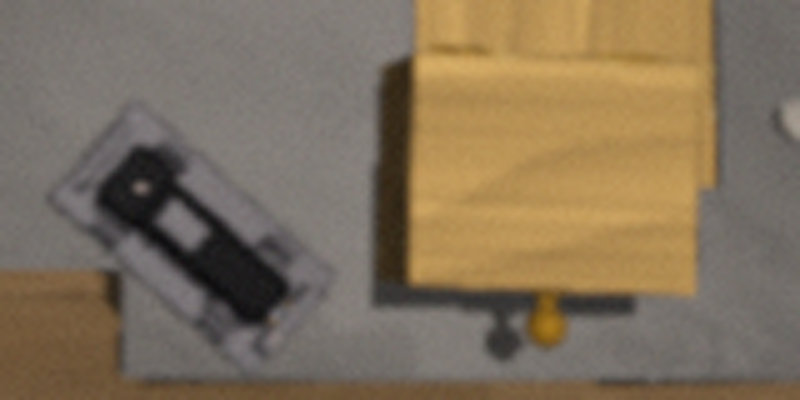

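```bash
cat >> h.py <<'E'
def tool(yaw,lean,roll=0): # lean>0: hand toward -x of yaw frame ; roll leans sideways
    return R.from_euler('z',yaw,degrees=True)*R.from_euler('y',-lean,degrees=True)*R.from_euler('x',180+roll,degrees=True)
def rel(p,Rt,base=None):
    p0,R0=base or pose();return np.r_[R0.inv().apply(np.array(p)-p0)*100,(R0.inv()*Rt).as_rotvec()]
def show(*a): print(np.round(rel(*a),2).tolist())
E
python3 - <<'E'
from h import *
W=np.load('top0.npy');Z=W[...,2];vv,uu=np.mgrid[:384,:512]
m=(abs(Z-.11)<.003)&(uu>310)&(uu<390)&(vv>195)&(vv<262)
m=cv2.morphologyEx(m.astype(np.uint8),cv2.MORPH_OPEN,np.ones((7,7)))>0
r=cv2.minAreaRect(W[m][:,:2].astype(np.float32)*1000);print(r,np.round(cv2.boxPoints(r)))
m=(Z>.095)&(Z<.108)&(uu>335)&(uu<360)&(vv>255)&(vv<270);print('knob',np.round(np.median(W[m],0),4),np.round(W[m].max(0),3),np.round(W[m].min(0),3))
img=cv2.imread('pics/top0.png')
# scanner dark pixels
m=(img.max(-1)<62)&(Z>.035)&(Z<.062)&(uu>252)&(uu<306)&(vv>218)&(vv<266)
n,l,s,c=cv2.connectedComponentsWithStats(m.astype(np.uint8));i=1+s[1:,4].argmax();m=l==i
r=cv2.minAreaRect(W[m][:,:2].astype(np.float32)*1000);print('scn',m.sum(),r)
k=np.array([.359,-.424,.095]);y=-2.4
d=R.from_euler('z',y,degrees=True).apply([1,0,0])
show(k-.03*d+[0,0,.06],tool(y,0))
E
```

```text
((424.407470703125, -454.2515869140625), (15.448533058166504, 17.111473083496094), 0.27090752124786377) [[ 417. -446.]
 [ 417. -463.]
 [ 432. -463.]
 [ 432. -446.]]
knob [ 0.3563 -0.4213  0.1018] [ 0.365 -0.412  0.108] [ 0.347 -0.433  0.096]
scn 434 ((399.98443603515625, -245.5541534423828), (112.94093322753906, 37.81230926513672), 49.92244338989258)
[20.15, -0.33, 7.59, -0.0, 0.0, 0.32]
```

>>> carry_out --plan '[[[20, -2, -3, 0, 0, 0.32], [20, -2, -3, 0, 0, 0.32], [20, -2, -3, 0, 0, 0.32], [20, -2, -3, 0, 0, 0.32], [20, -2, -3, 0, 0, 0.32], [20, -2, -3, 0, 0, 0.32], [20, -2, -3, 0, 0, 0.32], [20, -2, -3, 0, 0, 0.32]]]'

```text
clock: 0.9
ee_pos: [0.322, -0.4078, 0.261]
ee_rot: [-180.0, 0.0, -2.6]
ft_force: [-0.5, -1.0, 1.1]
finger_gap: 0.0855
finger_force: 0.0
```

Run:
```python
from h import *
s=ctrl.get_state();print(s['ee_pos'],s['ee_rot'],s['joint_positions'])
d=cam('wrist');cv2.imwrite('pics/w1.png',d['frame']);np.save('w1.npy',cloud(d));print(np.round(d['extrinsics'],3),d['fovy'])
```

```text
[ 0.32195934 -0.40782371  0.26103665] [-1.79982997e+02  3.25641267e-02 -2.60772020e+00] [-5.17022339e+01  1.44534704e+01  5.19677299e+00  8.07774767e+01
 -1.34779799e-02  1.30905495e+02]
[[-0.045 -0.96  -0.276  0.393]
 [-0.999  0.043  0.013 -0.411]
 [-0.001  0.276 -0.961  0.404]
 [ 0.     0.     0.     1.   ]] 63.66082457894782
```

View pics/w1.png

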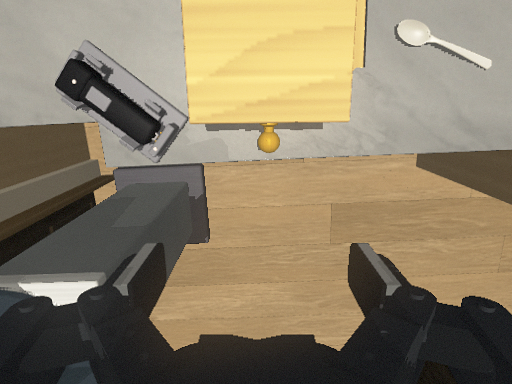

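Wrist view: knob (268,142), lid front edge (187,122)–(352,121), scanner in cradle about (112,105), hood end upper left (75,78).

Run:
```python
from h import *
W=np.load('w1.npy');Z=W[...,2];img=cv2.imread('pics/w1.png');vv,uu=np.mgrid[:384,:512]
def big(m):
    n,l,s,c=cv2.connectedComponentsWithStats(m.astype(np.uint8));return l==1+s[1:,4].argmax()
h=cv2.cvtColor(img,cv2.COLOR_BGR2HSV)
m=big((Z>.10)&(Z<.12)&(vv<125)&(uu>170)&(uu<370))
P=W[m];print('lid',m.sum(),np.round(np.percentile(P,[1,50,99],axis=0),4))
# front edge line
e=[];L=[];Rr=[]
for u in range(195,346,5):
    v=np.where(m[:,u])[0].max();e.append(W[v,u])
for v in range(5,118,5):
    q=np.where(m[v])[0];L.append(W[v,q.min()]);Rr.append(W[v,q.max()])
for n,a,ax in(('front',e,1),('left',L,0),('right',Rr,0)):
    a=np.array(a);c=np.polyfit(a[:,ax],a[:,1-ax],1);print(n,np.round(c,4),np.round(a.mean(0),4))
m=(vv>128)&(vv<156)&(uu>250)&(uu<290)&(h[...,1]>180)&(Z>.07);m=big(m);P=W[m]
A=np.c_[2*P,np.ones(len(P))];s=np.linalg.lstsq(A,(P**2).sum(1),rcond=None)[0];print('knob',m.sum(),np.round(s[:3],4),np.sqrt(s[3]+s[:3]@s[:3]),np.round(P.mean(0),4),P.min(0),P.max(0))
roi=(uu>45)&(uu<195)&(vv>35)&(vv<170)
m=big(roi&(Z>.0385)&(Z<.056)&(img.max(-1)<75))
r=cv2.minAreaRect(W[m][:,:2].astype(np.float32)*1000);print('scn',m.sum(),r,np.median(W[m][:,2]))
m=big(roi&(Z>.006)&(Z<.06))
r=cv2.minAreaRect(W[m][:,:2].astype(np.float32)*1000);print('cradle',m.sum(),r)
```

```text
lid 20633 [[ 0.3768 -0.4966  0.1081]
 [ 0.4304 -0.4233  0.11  ]
 [ 0.4778 -0.3506  0.1118]]
front [0.0303 0.389 ] [ 0.3762 -0.4231  0.1082]
left [-0.0395 -0.3323] [ 0.433  -0.3494  0.1091]
right [-0.0274 -0.4861] [ 0.4264 -0.4978  0.1095]
knob 1 [ 0.1043 -0.1196  0.0281] 0.4090592998454495 [ 0.3691 -0.4232  0.0992] [ 0.36913331 -0.42319338  0.09924443] [ 0.36913331 -0.42319338  0.09924443]
scn 2842 ((400.3506774902344, -243.46728515625), (114.76387023925781, 37.74028778076172), 48.04231262207031) 0.048069246021097356
cradle 7713 ((400.94757080078125, -244.25765991210938), (148.9525909423828, 75.14480590820312), 49.25944519042969)
```

>>> carry_out --plan '[[[3.5, 1.2, 5, 0, 0, -0.013], [3.5, 1.2, 9, 0, 0, -0.013], [3.5, 1.2, 12, 0, 0, -0.013], [3.5, 1.2, 15, 0, 0, -0.013], [3.5, 1.2, 17, 0, 0, -0.013], [3.5, 1.2, 17.8, 0, 0, -0.013], [3.5, 1.2, 17.8, 0, 0, -0.013], [3.5, 1.2, 17.8, 0, 0, -0.013]]]'

```text
clock: 1.75
ee_pos: [0.3576, -0.4216, 0.0844]
ee_rot: [180.0, -0.0, -1.8]
ft_force: [0.3, -0.6, -0.2]
finger_gap: 0.0855
finger_force: 0.0
```

>>> carry_out --plan '[[[0, 0, 0, 0, 0, 0], [0, 0, 0, 0, 0, 0], [0, 0, 0, 0, 0, 0], [0, 0, 0, 0, 0, 0], [0, 0, 0, 0, 0, 0], [0, 0, 0, 0, 0, 0], [0, 0, 0, 0, 0, 0], [0, 0, 0, 0, 0, 0]]]' --hand 1 --newtons 30

```text
clock: 2.55
ee_pos: [0.3577, -0.4211, 0.0836]
ee_rot: [180.0, -0.0, -1.8]
ft_force: [-1.3, -0.4, 5.7]
finger_gap: 0.0201
finger_force: 29.1
```

Run:
```python
from h import *
s=ctrl.get_state();print(s)
yaw=-1.85;Y=R.from_euler('z',yaw,degrees=True)
H=np.array([.496,-.4255,.08])
p0,R0=pose()
def knob(th): t=np.radians(th);return H+Y.apply([-.139*np.cos(t)+.015*np.sin(t),0,.139*np.sin(t)+.015*np.cos(t)])
off=R0.inv().apply(knob(0)-p0);print('ball in tool mm',off*1000)
off[1]=0
base=(p0,R0)
for th in list(range(0,111,5)):
    a=max(0,(th-20)*.4);Rt=tool(yaw,a);r=rel(knob(th)-Rt.apply(off),Rt,base);print(th,np.round(r,2).tolist())
```

```text
{'clock': 2.55, 'joint_positions': array([-4.96514036e+01,  2.23321467e+01, -9.99391268e+00,  5.76411664e+01,
       -8.46903229e-03,  1.32133297e+02]), 'joint_vel': array([-0.1154992 , -0.01020566,  0.12834069, -0.02913478, -0.02653959,
        0.01875808]), 'joint_efforts': array([ 6.53879028e-01, -7.77869439e+01,  4.32341695e+01, -1.40142529e-01,
        3.77937304e-01,  4.62813070e-03]), 'ee_pos': array([ 0.35769075, -0.42112203,  0.08360617]), 'ee_rot': array([ 1.79970014e+02, -1.57063437e-02, -1.78469896e+00]), 'ft_force': array([-1.33918179, -0.40800917,  5.70413601]), 'wrist_torque': array([-0.18535125,  0.2572577 ,  0.02873493]), 'finger_force': 29.14421260356903, 'finger_gap': 0.020147441271111156}
ball in tool mm [ -0.61828631  -0.08409159 -11.39405002]
0 [-0.0, -0.01, 0.0, 0.0, -0.0, 0.0]
5 [0.18, -0.01, -1.21, 0.0, -0.0, 0.0]
10 [0.47, -0.01, -2.39, 0.0, -0.0, 0.0]
15 [0.86, -0.01, -3.55, 0.0, -0.0, 0.0]
20 [1.35, -0.0, -4.66, 0.0, -0.0, 0.0]
25 [1.98, -0.0, -5.74, 0.0, 0.03, 0.0]
30 [2.69, -0.0, -6.76, 0.0, 0.07, 0.0]
35 [3.49, -0.0, -7.71, 0.0, 0.1, 0.0]
40 [4.38, 0.0, -8.6, 0.0, 0.14, 0.0]
45 [5.33, 0.0, -9.42, 0.0, 0.17, 0.0]
50 [6.35, 0.0, -10.15, 0.0, 0.21, 0.0]
55 [7.43, 0.01, -10.79, 0.0, 0.24, 0.0]
60 [8.56, 0.01, -11.35, 0.0, 0.28, 0.0]
65 [9.74, 0.01, -11.8, 0.0, 0.31, 0.0]
70 [10.94, 0.01, -12.16, 0.0, 0.35, 0.0]
75 [12.18, 0.01, -12.42, 0.0, 0.38, 0.0]
80 [13.42, 0.01, -12.57, 0.0, 0.42, 0.0]
85 [14.68, 0.01, -12.62, 0.0, 0.45, 0.0]
90 [15.93, 0.02, -12.56, 0.0, 0.49, 0.0]
95 [17.17, 0.02, -12.4, 0.0, 0.52, 0.0]
100 [18.39, 0.02, -12.13, 0.0, 0.56, 0.0]
105 [19.58, 0.02, -11.76, 0.0, 0.59, 0.0]
110 [20.72, 0.02, -11.3, 0.0, 0.63, 0.0]
```

>>> carry_out --plan '[[[0.2, 0, -1.2, 0, 0, 0], [0.5, 0, -2.4, 0, 0, 0], [0.85, 0, -3.55, 0, 0, 0], [1.35, 0, -4.65, 0, 0, 0], [2, 0, -5.75, 0, 0.03, 0], [2.7, 0, -6.75, 0, 0.07, 0], [3.5, 0, -7.7, 0, 0.1, 0], [4.4, 0, -8.6, 0, 0.14, 0], [5.35, 0, -9.4, 0, 0.17, 0], [6.35, 0, -10.15, 0, 0.21, 0]]]'

```text
clock: 3.55
ee_pos: [0.4216, -0.4231, 0.1857]
ee_rot: [180.0, -12.2, -1.8]
ft_force: [1.8, -5.8, -5.2]
finger_gap: 0.0197
finger_force: 29.6
```

Run:
```python
from h import *
s=ctrl.get_state();print(s['joint_positions'],s['finger_gap'])
d=cam('scene');
yaw=-1.8;Y=R.from_euler('z',yaw,degrees=True);H=np.array([.496,-.4255,.08]);off=np.array([-.0006,0,-.0114])
def knob(th): t=np.radians(th);return H+Y.apply([-.139*np.cos(t)+.015*np.sin(t),0,.139*np.sin(t)+.015*np.cos(t)])
p,Rm=pose();print('slip mm',(Rm.inv().apply(knob(50)-p)-off)*1000, Rm.as_euler('xyz',degrees=True))
f=lambda th:(lambda Rt:(knob(th)-Rt.apply(off),Rt))(tool(yaw,(th-20)*.4))
for b in (50,100):
  for th in range(b,min(b+51,111),5): print(th,np.round(rel(*f(th),f(b)),2).tolist())
```

```text
[-49.84395002  16.68036974  -3.97889525  61.11633866   9.00564132
 132.5980313 ] 0.019653326283889425
slip mm [-1.80466303 -0.04649327  1.22735726] [179.94314762 -12.40649637  -1.77646702]
50 [0.0, 0.0, 0.0, 0.0, 0.0, 0.0]
55 [1.19, 0.0, -0.41, 0.0, 0.03, 0.0]
60 [2.41, -0.0, -0.71, 0.0, 0.07, 0.0]
65 [3.65, -0.0, -0.92, 0.0, 0.1, 0.0]
70 [4.91, -0.0, -1.02, 0.0, 0.14, 0.0]
75 [6.17, -0.0, -1.01, 0.0, 0.17, 0.0]
80 [7.42, 0.0, -0.9, 0.0, 0.21, 0.0]
85 [8.66, 0.0, -0.68, -0.0, 0.24, 0.0]
90 [9.87, 0.0, -0.37, 0.0, 0.28, 0.0]
95 [11.05, 0.0, 0.05, 0.0, 0.31, 0.0]
100 [12.19, 0.0, 0.56, 0.0, 0.35, 0.0]
100 [0.0, 0.0, 0.0, 0.0, 0.0, 0.0]
105 [0.81, -0.0, 0.94, 0.0, 0.03, 0.0]
110 [1.54, -0.0, 1.94, 0.0, 0.07, 0.0]
```

>>> carry_out --plan '[[[1.2, 0, -0.4, 0, 0.03, 0], [2.4, 0, -0.7, 0, 0.07, 0], [3.65, 0, -0.9, 0, 0.1, 0], [4.9, 0, -1, 0, 0.14, 0], [6.15, 0, -1, 0, 0.17, 0], [7.4, 0, -0.9, 0, 0.21, 0], [8.65, 0, -0.7, 0, 0.24, 0], [9.85, 0, -0.35, 0, 0.28, 0], [11.05, 0, 0.05, 0, 0.31, 0], [12.2, 0, 0.55, 0, 0.35, 0]]]'

```text
clock: 4.6
ee_pos: [0.5422, -0.4261, 0.2054]
ee_rot: [-180.0, -32.2, -1.8]
ft_force: [0.3, 0.4, 0.1]
finger_gap: 0.0001
finger_force: 0.0
```

>>> carry_out --plan '[[[0.4, 0, 0.45, 0, 0.02, 0], [0.8, 0, 0.9, 0, 0.03, 0], [1.1, 0, 1.3, 0, 0.05, 0], [1.1, 0, 1.3, 0, 0.05, 0]]]'

```text
clock: 5.0
ee_pos: [0.5577, -0.4266, 0.1992]
ee_rot: [-179.9, -34.9, -1.8]
ft_force: [0.6, -0.2, -1.2]
finger_gap: 0.0004
finger_force: 0.0
```

Run:
```python
from h import *
a=cam('wrist')['frame'];d=cam('top');b=d['frame']
W=cloud(d);cv2.imwrite('pics/s2.png',np.hstack([a,b])[:, :][:, 0:1024] if 0 else cv2.resize(np.vstack([a[:300],b[100:300]]),None,fx=1.15,fy=1.15))
```

```text
(no output)
```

View pics/s2.png

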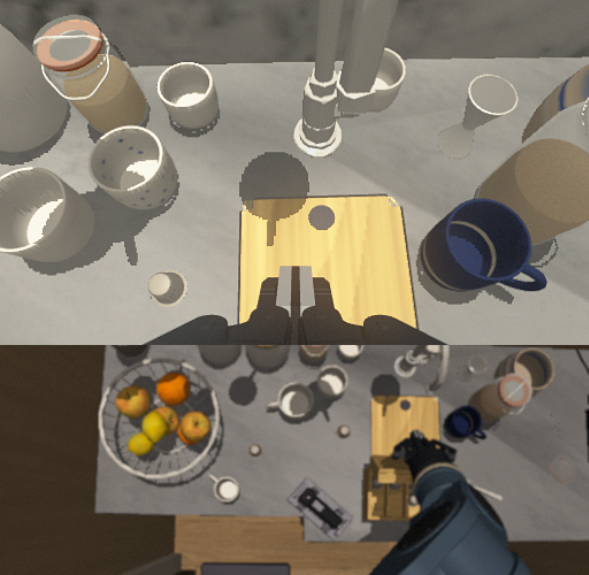

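Top view: the box interior is visible, so the lid is open; the knob slipped out of the fingers near the end. I back off along the tool and check the lid angle.

>>> carry_out --plan '[[[0, 0, -2, 0, 0, 0], [0, 0, -5, 0, 0, 0], [-3, 0, -9, 0, -0.1, 0], [-7, 0, -12, 0, -0.2, 0], [-12, 0, -14, 0, -0.3, 0], [-16, 0, -14, 0, -0.3, 0], [-16, 0, -14, 0, -0.3, 0]]]' --hand 0

```text
clock: 5.8
ee_pos: [0.3427, -0.4191, 0.2203]
ee_rot: [-179.8, -17.6, -2.0]
ft_force: [0.3, 0.2, -0.4]
finger_gap: 0.0856
finger_force: 0.0
```

Run:
```python
from h import *
print(ctrl.get_state()['joint_positions'])
for n in ['wrist','top','scene']:
    d=cam(n);W=cloud(d);np.save(n+'3.npy',W);cv2.imwrite(f'pics/{n}3.png',d['frame'])
    L=R.from_euler('z',-1.85,degrees=True).inv().apply(W.reshape(-1,3)-[.496,-.4255,.08])
    m=(abs(L[:,1])<.075)&(L[:,2]>.02)&(L[:,2]<.15)&(L[:,0]>-.05)&(L[:,0]<.1)
    q=L[m];print(n,m.sum())
    for z in np.arange(.02,.15,.015):
        k=q[abs(q[:,2]-z)<.004]
        if len(k)>5:print(round(z,3),len(k),np.round(np.percentile(k[:,0],[5,50,95]),4),np.round(np.percentile(k[:,1],[2,98]),3))
```

```text
[-59.31011334   8.13362207 -10.9114253   61.45643108  14.82972769
 123.87156463]
wrist 14318
0.02 18 [-0.0086 -0.005  -0.0013] [-0.068  0.067]
0.035 44 [-0.0144 -0.0106 -0.0066] [-0.072  0.068]
0.05 42 [-0.0202 -0.0173 -0.0134] [-0.073  0.072]
0.065 44 [-0.0254 -0.0233 -0.0197] [-0.07   0.073]
0.08 43 [-0.0309 -0.0292 -0.0271] [-0.073  0.073]
0.095 39 [-0.0365 -0.035  -0.0338] [-0.074  0.073]
0.11 2022 [-0.0417 -0.04   -0.0365] [-0.072  0.071]
0.125 2257 [-0.0208 -0.0169 -0.014 ] [-0.072  0.071]
0.14 818 [-0.0449 -0.0408 -0.0292] [-0.01  0.01]
top 1504
0.02 25 [0.0085 0.0216 0.0224] [-0.065  0.074]
0.035 49 [0.015  0.0171 0.0185] [-0.067  0.074]
0.05 49 [0.0092 0.0113 0.0127] [-0.066  0.074]
0.065 60 [0.0037 0.0055 0.0071] [-0.07   0.074]
0.08 51 [-0.0016  0.0004  0.002 ] [-0.071  0.074]
0.095 63 [-0.0179 -0.0055 -0.0039] [-0.069  0.074]
0.11 177 [-0.0431 -0.0376 -0.01  ] [-0.071  0.074]
0.125 171 [-0.0266 -0.0192 -0.0153] [-0.072  0.069]
0.14 49 [-0.0459 -0.0382 -0.0274] [-0.012  0.009]
scene 1180
0.02 46 [-0.0058  0.0119  0.0161] [-0.071  0.074]
0.035 88 [-0.0123  0.0072  0.0111] [-0.071  0.075]
0.05 79 [-0.019   0.0006  0.0048] [-0.071  0.074]
0.065 93 [-0.0239 -0.0046 -0.0007] [-0.071  0.075]
0.08 88 [-0.0301 -0.0094 -0.0055] [-0.07   0.074]
0.095 54 [-0.0353 -0.0158 -0.0099] [-0.072  0.075]
0.11 81 [-0.0438 -0.0405 -0.0258] [-0.067  0.074]
0.125 59 [-0.0333 -0.0211 -0.0144] [-0.041  0.073]
0.14 20 [-0.0473 -0.0425 -0.0334] [-0.005  0.012]
```

View pics/wrist3.png

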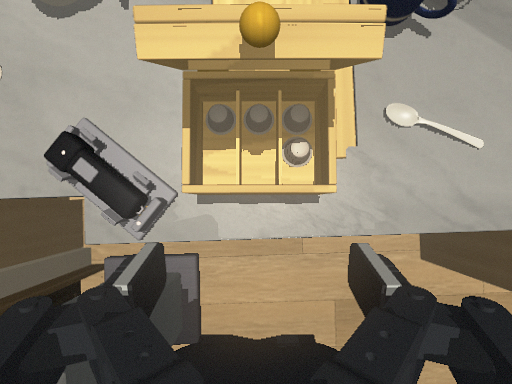

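Wrist view: the box with capsules is open, but the lid (knob at (260,25)) leans forward at about 69–70°, resting by hinge friction. I'll push it on by its rim with shut fingers, tips clear of the label.

Run:
```python
from h import *
yaw=-1.85;Y=R.from_euler('z',yaw,degrees=True);H=np.array([.496,-.4255,.08]);Rt=tool(yaw,30)
def tcp(th): t=np.radians(th);return H+Y.apply([-.113*np.cos(t),0,.113*np.sin(t)])-.011*Rt.apply([1,0,0])
pre=tcp(69)-.02*Rt.apply([1,0,0])
show(pre,Rt)
for th in range(67,110,3): print(th,np.round(rel(tcp(th),Rt,(pre,Rt)),2).tolist()[:3])
```

```text
[6.16, -0.02, 7.61, 0.0, 0.21, 0.0]
67 [1.61, 0.0, -0.05]
70 [2.19, 0.0, 0.03]
73 [2.77, -0.0, 0.15]
76 [3.35, 0.0, 0.3]
79 [3.91, 0.0, 0.48]
82 [4.47, 0.0, 0.68]
85 [5.01, 0.0, 0.92]
88 [5.54, 0.0, 1.18]
91 [6.05, 0.0, 1.47]
94 [6.55, 0.0, 1.79]
97 [7.03, 0.0, 2.14]
100 [7.5, 0.0, 2.5]
103 [7.94, 0.0, 2.9]
106 [8.36, 0.0, 3.31]
109 [8.76, 0.0, 3.75]
```

>>> carry_out --plan '[[[2, 0, 2, 0, 0.05, 0], [4, 0, 4, 0, 0.1, 0], [6.2, 0, 6, 0, 0.15, 0], [6.2, 0, 7.6, 0, 0.21, 0], [6.2, 0, 7.6, 0, 0.21, 0], [6.2, 0, 7.6, 0, 0.21, 0], [6.2, 0, 7.6, 0, 0.21, 0]]]' --hand 1

```text
clock: 6.65
ee_pos: [0.4292, -0.4239, 0.171]
ee_rot: [179.9, -29.8, -1.7]
ft_force: [0.2, 0.2, 0.0]
finger_gap: 0.0001
finger_force: 0.0
```

>>> carry_out --plan '[[[0.8, 0, 0, 0, 0, 0], [1.6, 0, 0, 0, 0, 0], [2.2, 0, 0, 0, 0, 0], [2.8, 0, 0.15, 0, 0, 0], [3.35, 0, 0.3, 0, 0, 0], [3.9, 0, 0.5, 0, 0, 0], [4.5, 0, 0.7, 0, 0, 0], [5, 0, 0.9, 0, 0, 0], [5.5, 0, 1.2, 0, 0, 0], [6, 0, 1.5, 0, 0, 0]]]'

```text
clock: 7.65
ee_pos: [0.4886, -0.425, 0.186]
ee_rot: [-180.0, -29.8, -1.8]
ft_force: [0.5, 0.5, -0.1]
finger_gap: -0.0005
finger_force: 0.0
```

>>> carry_out --plan '[[[0.5, 0, 0.3, 0, 0, 0], [1, 0, 0.65, 0, 0, 0], [1.5, 0, 1, 0, 0, 0], [1.9, 0, 1.4, 0, 0, 0], [2.3, 0, 1.8, 0, 0, 0], [2.3, 0, 1.8, 0, 0, 0]]]'

```text
clock: 8.25
ee_pos: [0.5175, -0.4257, 0.1815]
ee_rot: [-180.0, -29.8, -1.8]
ft_force: [-0.2, -0.1, 0.1]
finger_gap: 0.0002
finger_force: 0.0
```

>>> carry_out --plan '[[[-2, 0, -2, 0, 0, 0], [-5, 0, -5, 0, 0, 0], [-8, 0, -9, 0, -0.1, 0], [-11, 0, -11, 0, -0.2, 0], [-14, 0, -12, 0, -0.3, 0], [-14, 0, -12, 0, -0.3, 0]]]' --hand 0

```text
clock: 8.85
ee_pos: [0.3347, -0.4205, 0.2167]
ee_rot: [180.0, -12.5, -1.8]
ft_force: [0.7, -0.1, 0.1]
finger_gap: 0.085
finger_force: 0.0
```

Run:
```python
from h import *
for n in ['wrist','scene']:
    d=cam(n);W=cloud(d);np.save(n+'4.npy',W);cv2.imwrite(f'pics/{n}4.png',d['frame'])
    L=R.from_euler('z',-1.85,degrees=True).inv().apply(W.reshape(-1,3)-[.496,-.4255,.08])
    m=(abs(L[:,1])<.075)&(L[:,2]>.02)&(L[:,2]<.15)&(L[:,0]>-.05)&(L[:,0]<.1)
    q=L[m];print(n,m.sum())
    for z in np.arange(.02,.15,.015):
        k=q[abs(q[:,2]-z)<.004]
        if len(k)>5:print(round(z,3),len(k),np.round(np.percentile(k[:,0],[5,50,95]),4),np.round(np.percentile(k[:,1],[2,98]),3))
s=np.array([.4005,-.244,0])
show(s+[0,0,.16],tool(48.9,0)); print(pose()[0])
```

```text
wrist 579
0.02 123 [0.0062 0.0081 0.0228] [-0.074  0.074]
0.035 204 [0.0111 0.0129 0.0159] [-0.074  0.074]
scene 1356
0.02 57 [0.0073 0.0276 0.0334] [-0.07   0.074]
0.035 121 [0.0128 0.0314 0.0368] [-0.071  0.074]
0.05 117 [0.0178 0.037  0.0426] [-0.07   0.074]
0.065 124 [0.0236 0.0425 0.0485] [-0.072  0.074]
0.08 122 [0.0284 0.0486 0.0538] [-0.07   0.075]
0.095 113 [0.0333 0.0538 0.06  ] [-0.069  0.075]
0.11 123 [0.0358 0.0397 0.0546] [-0.071  0.072]
0.125 17 [0.0494 0.0541 0.0601] [-0.008  0.013]
0.14 6 [0.0511 0.0542 0.0599] [-0.001  0.01 ]
[4.43, -17.83, 6.79, 0.1, -0.21, -0.88]
[ 0.33677112 -0.42035564  0.21642287]
```

View pics/wrist4.png

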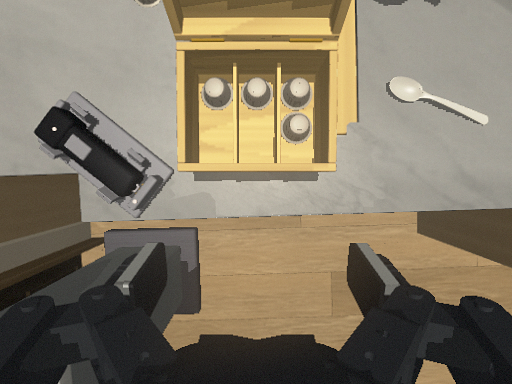

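Lid now leans 20° back on its stop (edge slope matches); scanner at (90,150) in the wrist view, hood end upper left.

Run:
```python
from h import *
Rt=tool(48.9,20);z=Rt.apply([0,0,1]);g=np.array([.4005,-.244,.038]);show(g+z*.019-.14*z,Rt);print(g+z*.019-.14*z)
```

```text
[1.69, -14.62, 7.02, 0.25, 0.12, -0.85]
[ 0.3732949  -0.2751858   0.15170281]
```

>>> carry_out --plan '[[[0.5, -5, 0, 0.04, 0.02, -0.14], [0.8, -9, 1, 0.08, 0.04, -0.28], [1, -12, 3, 0.12, 0.06, -0.42], [1.3, -14.6, 5, 0.16, 0.08, -0.56], [1.7, -14.6, 7, 0.2, 0.1, -0.7], [1.7, -14.6, 7, 0.25, 0.12, -0.85], [1.7, -14.6, 7, 0.25, 0.12, -0.85], [1.7, -14.6, 7, 0.25, 0.12, -0.85], [1.7, -14.6, 7, 0.25, 0.12, -0.85], [1.7, -14.6, 7, 0.25, 0.12, -0.85]]]'

```text
clock: 9.95
ee_pos: [0.3725, -0.2753, 0.1523]
ee_rot: [-180.0, -20.0, 48.8]
ft_force: [0.1, 0.5, -0.4]
finger_gap: 0.085
finger_force: 0.0
```

Run:
```python
from h import *
s=ctrl.get_state();print(s['ee_pos'],s['ee_rot'],s['joint_positions'])
d=cam('wrist');img=d['frame'];W=cloud(d);cv2.imwrite('pics/w5.png',img);np.save('w5.npy',W);Z=W[...,2]
def big(m):
    n,l,st,c=cv2.connectedComponentsWithStats(m.astype(np.uint8));return l==1+st[1:,4].argmax()
near=(np.hypot(W[...,0]-.4005,W[...,1]+.244)<.085)
for nm,m in (('scn',near&(Z>.041)&(Z<.056)&(img.max(-1)<80)),('top',near&(Z>.044)&(Z<.056)),('plate',near&(Z>.006)&(Z<.056))):
    m=big(m);r=cv2.minAreaRect(W[m][:,:2].astype(np.float32)*1000);print(nm,m.sum(),r,np.percentile(Z[m],[5,50,95]))
```

```text
[ 0.37246877 -0.27528583  0.15233827] [-179.97356461  -19.99341666   48.79626036] [-49.78388654  11.65227127 -17.12236223  64.36019731  19.75608449
  80.86918363]
scn 3842 ((400.1141052246094, -243.6035919189453), (113.68450164794922, 37.43552780151367), 48.60698699951172) [0.0440348  0.04795666 0.05052196]
top 4926 ((400.38446044921875, -242.99380493164062), (114.66899108886719, 37.43488311767578), 48.367706298828125) [0.04581868 0.04836036 0.05071952]
plate 11575 ((401.7821960449219, -244.27734375), (149.61398315429688, 73.09773254394531), 49.284759521484375) [0.00910605 0.0372884  0.05028244]
```

View pics/w5.png

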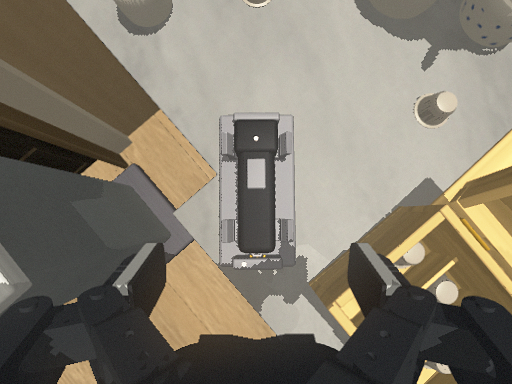

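The view is square on: hood at the top (255,135), tail at (257,250), cradle symmetric about column 256. The scanner faces up-image as assumed. Descend.

Run:
```python
from h import *
p,Rm=pose();z=Rm.apply([0,0,1]);show(np.array([.4002,-.2436,.038])+.019*z,tool(48.8,20))
```

```text
[0.05, 0.01, 14.08, -0.0, 0.0, 0.0]
```

>>> carry_out --plan '[[[0, 0, 3, 0, 0, 0], [0, 0, 6, 0, 0, 0], [0, 0, 9, 0, 0, 0], [0, 0, 11, 0, 0, 0], [0, 0, 12.5, 0, 0, 0], [0, 0, 13.5, 0, 0, 0], [0, 0, 14.1, 0, 0, 0], [0, 0, 14.1, 0, 0, 0]]]'

```text
clock: 10.8
ee_pos: [0.4039, -0.2386, 0.0193]
ee_rot: [-179.9, -20.0, 48.9]
ft_force: [0.5, -0.3, 0.4]
finger_gap: 0.0855
finger_force: 0.0
```

>>> carry_out --plan '[[[0, 0, 0, 0, 0, 0], [0, 0, 0, 0, 0, 0], [0, 0, 0, 0, 0, 0], [0, 0, 0, 0, 0, 0], [0, 0, 0, 0, 0, 0], [0, 0, 0, 0, 0, 0], [0, 0, 0, 0, 0, 0]]]' --hand 1 --newtons 40

```text
clock: 11.5
ee_pos: [0.4041, -0.2392, 0.0199]
ee_rot: [-180.0, -20.0, 48.9]
ft_force: [-2.0, -0.6, 6.0]
finger_gap: 0.0315
finger_force: 40.2
```

Run:
```python
from h import *
import json
p,Rm=pose();yaw=-1.85
S=R.from_euler('z',48.8,degrees=True);so=np.array([.4002,-.2436,.020])
# tool in scanner frame
ts=S.inv().apply(p-so);tr=S.inv()*Rm
np.savez('grasp.npz',ts=ts,tr=tr.as_quat(),dp=p,dr=Rm.as_quat());print(ts*1000,tr.as_euler('xyz',degrees=True))
Y=R.from_euler('z',yaw,degrees=True);H=np.array([.496,-.4255,.08])
L=Y*R.from_euler('y',110,degrees=True)   # lid frame
code=H+L.apply([-.06,0,.019])
zl=L.apply([0,0,1]);xl=L.apply([1,0,0])
Sr=R.from_matrix(np.c_[zl,L.apply([0,1,0]),np.cross(zl,L.apply([0,1,0]))])
win=code-.10*zl;o=win-Sr.apply([.058,0,.015])
tp=o+Sr.apply(ts);tR=Sr*tr
print('code',code,'scanner o',o,'tcp',tp,tR.as_euler('xyz',degrees=True),'scanner x',zl)
lift=(p+[0,0,.2],Rm)
np.savez('scan.npz',tp=tp,tR=tR.as_quat())
show(*lift); show(tp,tR,lift)
```

```text
[ 5.91972449 -0.04676595 -0.14720219] [-1.79966181e+02 -2.00041334e+01  1.15798572e-01]
code [ 0.53435537 -0.42673887  0.12988317] scanner o [ 0.38083369 -0.42178015  0.16982697] tcp [ 0.38634168 -0.42200485  0.16766398] [-1.79926576e+02 -4.17105244e-03 -1.74118780e+00] scanner x [ 0.93920282 -0.03033608 -0.34202014]
[6.84, -0.01, -18.79, 0.0, 0.0, 0.0]
[-15.83, 10.67, -0.22, -0.15, -0.33, 0.88]
```

>>> carry_out --plan '[[[0.34, 0, -0.94, 0, 0, 0], [1.03, 0, -2.8, 0, 0, 0], [2.05, 0, -5.6, 0, 0, 0], [3.4, 0, -9.4, 0, 0, 0], [4.8, 0, -13.2, 0, 0, 0], [6, 0, -16.5, 0, 0, 0], [6.84, 0, -18.8, 0, 0, 0], [6.84, 0, -18.8, 0, 0, 0]]]'

```text
clock: 12.3
ee_pos: [0.4051, -0.2399, 0.2232]
ee_rot: [179.8, -20.0, 49.0]
ft_force: [-0.2, -1.0, -2.2]
finger_gap: 0.0312
finger_force: 40.1
```

>>> carry_out --plan '[[[-1.5, 1, 0, -0.02, -0.04, 0.1], [-3, 2, 0, -0.04, -0.08, 0.2], [-5, 3.3, 0, -0.05, -0.11, 0.3], [-7, 4.7, 0, -0.07, -0.15, 0.4], [-9, 6, 0, -0.08, -0.18, 0.5], [-11, 7.4, 0, -0.1, -0.22, 0.6], [-13, 8.8, 0, -0.12, -0.27, 0.72], [-14.5, 9.8, -0.1, -0.14, -0.31, 0.82], [-15.8, 10.7, -0.2, -0.15, -0.33, 0.88], [-15.8, 10.7, -0.2, -0.15, -0.33, 0.88]]]'

```text
clock: 13.3
ee_pos: [0.3865, -0.4222, 0.1658]
ee_rot: [-179.7, 0.5, -2.0]
ft_force: [0.2, -0.4, -1.6]
finger_gap: 0.0312
finger_force: 40.1
```

Run:
```python
from h import *
s=ctrl.get_state();print(s['joint_positions'],s['finger_gap'],s['ee_pos'],s['ee_rot'])
d=cam('wrist');img=d['frame'];W=cloud(d);np.save('w6.npy',W)
d2=cam('scene');W2=cloud(d2)
cv2.imwrite('pics/w6.png',np.vstack([img[:290],cv2.resize(d2['frame'][150:250,256:456],(512,256))]))
q=np.load('scan.npz');show(q['tp'],R.from_quat(q['tR']))
```

```text
[-47.43690755  22.32943524   2.34428175  70.55988639  -0.16773347
 134.60967186] 0.031201576088439955 [ 0.38645302 -0.42217415  0.16576233] [-179.72976572    0.50217271   -2.04459735]
[-0.02, 0.09, -0.1, -0.0, 0.01, -0.0]
```

View pics/w6.png

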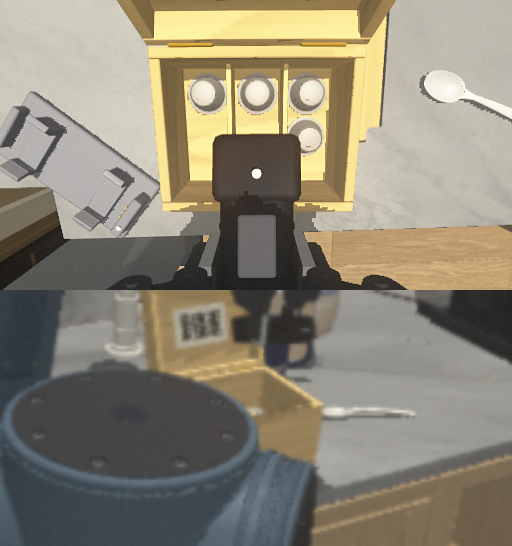

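Wrist: scanner held straight, hood around (257,168), its axis on column ~257; scene crop: the label is visible with the scanner in front of it. I check the held tilt and the code position.

Run:
```python
from h import *
W=np.load('w6.npy');p,Rm=pose()
T=Rm.inv().apply(W.reshape(-1,3)-p).reshape(W.shape)
def plane(u0,u1,v0,v1):
    P=T[v0:v1,u0:u1].reshape(-1,3);P=P[np.isfinite(P[:,0])];c=np.median(P,0);P=P[abs(P[:,2]-c[2])<.012]
    n=np.linalg.svd(P-P.mean(0))[2][2];n*=-np.sign(n[2]);return P.mean(0),n,np.std((P-P.mean(0))@n)
for b in [(222,292,142,192),(240,275,218,276)]:
    c,n,s=plane(*b);print('c mm',np.round(c*1000,1),'n',np.round(n,3),'pitch',np.degrees(np.arctan2(n[0],-n[2])),'roll',np.degrees(np.arctan2(n[1],-n[2])),s)
m=(W[...,2]>.165);m[:, :200]=0;m[:,310:]=0;m[200:]=0
cs=[]
for v in range(145,190,4):
    q=np.where(m[v])[0];q=q[(q>205)&(q<305)];cs.append([T[v,q].mean(0)[0],(T[v,q.min()+1][1]+T[v,q.max()-1][1])/2,T[v,q.max()-1][1]-T[v,q.min()+1][1]])
cs=np.array(cs)*1000;print('hood mid',np.round(cs,1)[::3],'slope deg',np.degrees(np.polyfit(cs[:,0],cs[:,1],1)[0]))
# front edge of hood
d=cam('scene');W2=cloud(d);g=d['frame'];Y=R.from_euler('z',-1.85,degrees=True);L=Y*R.from_euler('y',110,degrees=True)
Q=L.inv().apply(W2.reshape(-1,3)-[.496,-.4255,.08]).reshape(W2.shape)
m=(abs(Q[...,1])<.07)&(Q[...,0]>-.11)&(Q[...,0]<-.01)&(abs(Q[...,2]-.019)<.008)
P=Q[m];h=cv2.cvtColor(g,cv2.COLOR_BGR2HSV)[m];lab=h[:,1]<60
print('inner panel z',np.median(P[:,2]),'label',lab.sum(),np.round(np.percentile(P[lab],[2,50,98],axis=0),4))
n=np.linalg.svd(P-P.mean(0),full_matrices=False)[2][2];print('n in lid',n)
```

```text
c mm [ 46.    1.5 -14.8] n [ 0.344  0.001 -0.939] pitch 20.103129587846414 roll 0.03816938097571118 0.000617701005025337
c mm [ 15.    1.6 -26.1] n [ 0.343  0.006 -0.939] pitch 20.032706455233157 roll 0.3398832312314714 0.0006199136469225244
hood mid [[54.5  1.6 36.2]
 [49.7  1.3 36.8]
 [45.   1.2 36.4]
 [40.2  1.2 36.3]] slope deg 0.6273727229086671
inner panel z 0.01867933205592765 label 300 [[-0.0828 -0.0354  0.0131]
 [-0.0602 -0.      0.0181]
 [-0.0374  0.0348  0.0239]]
n in lid [-0.00143681  0.00478606 -0.99998751]
```

Tilt 20.1°, lid plane square within 0.3°, label centred as predicted. Small correction, then hold.

>>> carry_out --plan '[[[0, 0.05, -0.1, 0, 0.01, 0], [0, 0.05, -0.1, 0, 0.01, 0], [0, 0.05, -0.1, 0, 0.01, 0], [0, 0.05, -0.1, 0, 0.01, 0], [0, 0.05, -0.1, 0, 0.01, 0], [0, 0.05, -0.1, 0, 0.01, 0], [0, 0.05, -0.1, 0, 0.01, 0], [0, 0.05, -0.1, 0, 0.01, 0], [0, 0.05, -0.1, 0, 0.01, 0], [0, 0.05, -0.1, 0, 0.01, 0]]]'

```text
clock: 14.45
ee_pos: [0.3868, -0.4222, 0.1681]
ee_rot: [-179.8, -0.2, -2.0]
ft_force: [0.0, 0.1, -1.8]
finger_gap: 0.0315
finger_force: 40.1
```

>>> carry_out --plan '[[[0, 0, 0, 0, 0, 0], [0, 0, 0, 0, 0, 0], [0, 0, 0, 0, 0, 0], [0, 0, 0, 0, 0, 0], [0, 0, 0, 0, 0, 0], [0, 0, 0, 0, 0, 0], [0, 0, 0, 0, 0, 0], [0, 0, 0, 0, 0, 0], [0, 0, 0, 0, 0, 0], [0, 0, 0, 0, 0, 0]]]'

```text
clock: 15.45
ee_pos: [0.3868, -0.4222, 0.1681]
ee_rot: [-179.8, -0.2, -2.0]
ft_force: [0.1, 0.7, -2.1]
finger_gap: 0.0315
finger_force: 40.1
```

>>> carry_out --plan '[[[0, 0, 0, 0, 0, 0], [0, 0, 0, 0, 0, 0], [0, 0, 0, 0, 0, 0], [0, 0, 0, 0, 0, 0], [0, 0, 0, 0, 0, 0], [0, 0, 0, 0, 0, 0], [0, 0, 0, 0, 0, 0], [0, 0, 0, 0, 0, 0], [0, 0, 0, 0, 0, 0], [0, 0, 0, 0, 0, 0]]]'

```text
clock: 16.45
ee_pos: [0.3868, -0.4222, 0.1681]
ee_rot: [-179.8, -0.2, -2.0]
ft_force: [0.8, 0.6, -2.4]
finger_gap: 0.0316
finger_force: 40.1
```

>>> carry_out --plan '[[[0, 0, 0, 0, 0, 0], [0, 0, 0, 0, 0, 0], [0, 0, 0, 0, 0, 0], [0, 0, 0, 0, 0, 0], [0, 0, 0, 0, 0, 0]]]'

```text
clock: 16.95
ee_pos: [0.3868, -0.4223, 0.1682]
ee_rot: [-179.8, -0.2, -2.0]
ft_force: [0.6, 1.6, -2.0]
finger_gap: 0.0314
finger_force: 40.1
```

Run:
```python
from h import *
g=np.load('grasp.npz');q=np.load('scan.npz');p,Rm=pose()
r=rel(q['tp'],R.from_quat(q['tR']));print('err',np.round(r,3))
up=g['dp']+[0,0,.2];Rd=R.from_quat(g['dr']);show(up,Rd)
```

```text
err [-0.044 -0.025  0.049 -0.002 -0.003 -0.004]
[1.13, -18.38, -5.1, 0.15, 0.32, -0.88]
```

Held within 0.5 mm and 0.3° for well over 2 s. Back above the cradle.

>>> carry_out --plan '[[[0.1, -1.5, -1, 0.02, 0.04, -0.1], [0.2, -3.5, -2, 0.04, 0.08, -0.2], [0.3, -5.5, -3, 0.05, 0.11, -0.3], [0.5, -7.5, -4, 0.07, 0.15, -0.4], [0.6, -9.5, -5, 0.08, 0.18, -0.5], [0.7, -12, -5.1, 0.1, 0.22, -0.6], [0.9, -14.5, -5.1, 0.12, 0.26, -0.72], [1, -17, -5.1, 0.14, 0.3, -0.82], [1.13, -18.4, -5.1, 0.15, 0.32, -0.88], [1.13, -18.4, -5.1, 0.15, 0.32, -0.88]]]'

```text
clock: 17.95
ee_pos: [0.404, -0.238, 0.2198]
ee_rot: [179.9, -19.9, 49.1]
ft_force: [0.1, 0.2, -1.6]
finger_gap: 0.0312
finger_force: 40.1
```

Run:
```python
from h import *
g=np.load('grasp.npz');Rd=R.from_quat(g['dr'])
show(g['dp']+[0,0,.2],Rd);show(g['dp']+[0,0,.03],Rd);show(g['dp'],Rd)
```

```text
[-0.07, 0.08, -0.03, 0.0, 0.0, 0.0]
[-5.85, 0.05, 15.96, 0.0, 0.0, 0.0]
[-6.88, 0.04, 18.78, 0.0, 0.0, 0.0]
```

>>> carry_out --plan '[[[-1, 0.05, 2.6, 0, 0, 0], [-2.4, 0.05, 6.5, 0, 0, 0], [-4, 0.05, 11, 0, 0, 0], [-5, 0.05, 13.8, 0, 0, 0], [-5.6, 0.05, 15.2, 0, 0, 0], [-5.85, 0.05, 16, 0, 0, 0], [-5.85, 0.05, 16, 0, 0, 0], [-5.85, 0.05, 16, 0, 0, 0], [-5.85, 0.05, 16, 0, 0, 0]]]'

```text
clock: 18.85
ee_pos: [0.405, -0.2406, 0.0505]
ee_rot: [179.8, -19.9, 49.0]
ft_force: [-0.4, -0.6, -0.6]
finger_gap: 0.0313
finger_force: 40.1
```

Run:
```python
from h import *
g=np.load('grasp.npz');Rd=R.from_quat(g['dr'])
show(g['dp']+[0,0,.03],Rd);show(g['dp']+[0,0,.01],Rd);show(g['dp']+[0,0,.001],Rd)
```

```text
[0.03, -0.16, 0.08, 0.0, 0.0, 0.0]
[-0.65, -0.17, 1.96, 0.0, 0.0, 0.0]
[-0.96, -0.17, 2.8, 0.0, 0.0, 0.0]
```

>>> carry_out --plan '[[[0, -0.1, 0.1, 0, 0, 0], [-0.15, -0.15, 0.6, 0, 0, 0], [-0.35, -0.15, 1.2, 0, 0, 0], [-0.5, -0.15, 1.6, 0, 0, 0], [-0.6, -0.15, 1.9, 0, 0, 0], [-0.7, -0.15, 2.15, 0, 0, 0], [-0.8, -0.15, 2.4, 0, 0, 0], [-0.85, -0.15, 2.55, 0, 0, 0], [-0.85, -0.15, 2.55, 0, 0, 0]]]'

```text
clock: 19.75
ee_pos: [0.4037, -0.2385, 0.0224]
ee_rot: [179.9, -19.9, 49.0]
ft_force: [0.4, -0.1, -1.4]
finger_gap: 0.0314
finger_force: 40.1
```

Run:
```python
from h import *
g=np.load('grasp.npz');Rd=R.from_quat(g['dr']);print(ctrl.get_state()['ft_force'])
show(g['dp'],Rd)
```

```text
[ 0.37148241 -0.12729433 -1.36455294]
[-0.11, 0.08, 0.23, 0.0, 0.0, 0.0]
```

>>> carry_out --plan '[[[-0.03, 0.04, 0.07, 0, 0, 0], [-0.05, 0.04, 0.12, 0, 0, 0], [-0.07, 0.04, 0.17, 0, 0, 0], [-0.08, 0.04, 0.21, 0, 0, 0], [-0.09, 0.04, 0.25, 0, 0, 0], [-0.09, 0.04, 0.25, 0, 0, 0], [-0.09, 0.04, 0.25, 0, 0, 0]]]'

```text
clock: 20.45
ee_pos: [0.404, -0.2388, 0.02]
ee_rot: [179.9, -19.9, 49.0]
ft_force: [-0.2, -0.0, -0.5]
finger_gap: 0.0314
finger_force: 40.4
```

Weight is being taken up (contact). Release by opening slightly first, then fully.

>>> carry_out --plan '[[[0, 0, 0, 0, 0, 0], [0, 0, 0, 0, 0, 0], [0, 0, 0, 0, 0, 0], [0, 0, 0, 0, 0, 0], [0, 0, 0, 0, 0, 0]]]' --hand 0.45

```text
clock: 20.95
ee_pos: [0.4041, -0.2388, 0.0199]
ee_rot: [179.9, -19.9, 49.0]
ft_force: [0.4, -0.5, 0.5]
finger_gap: 0.047
finger_force: 0.0
```

>>> carry_out --plan '[[[0, 0, 0, 0, 0, 0], [0, 0, 0, 0, 0, 0], [0, 0, 0, 0, 0, 0], [0, 0, 0, 0, 0, 0]]]' --hand 0

```text
clock: 21.35
ee_pos: [0.4041, -0.2388, 0.0199]
ee_rot: [179.9, -19.9, 49.0]
ft_force: [-0.1, -0.9, 0.3]
finger_gap: 0.0854
finger_force: 0.0
```

>>> carry_out --plan '[[[0, 0, -1, 0, 0, 0], [0, 0, -3, 0, 0, 0], [0, 0, -6, 0, 0, 0], [0, 0, -9, 0, 0, 0], [0, 0, -12, 0, 0, 0], [0, 0, -15, 0, 0, 0], [0, 0, -15, 0, 0, 0]]]'

```text
clock: 22.05
ee_pos: [0.3709, -0.2791, 0.1649]
ee_rot: [179.5, -19.8, 49.1]
ft_force: [0.7, 0.1, -1.5]
finger_gap: 0.085
finger_force: 0.0
```

Run:
```python
from h import *
d=cam('wrist');img=d['frame'];W=cloud(d);Z=W[...,2];t=cam('top')
cv2.imwrite('pics/w9.png',np.vstack([img[:290],t['frame'][90:280]]))
def big(m):
    n,l,st,c=cv2.connectedComponentsWithStats(m.astype(np.uint8));return l==1+st[1:,4].argmax()
near=(np.hypot(W[...,0]-.4005,W[...,1]+.244)<.085)
for nm,m in (('scn',near&(Z>.041)&(Z<.056)&(img.max(-1)<80)),('top',near&(Z>.044)&(Z<.056)),('plate',near&(Z>.006)&(Z<.056))):
    m=big(m);r=cv2.minAreaRect(W[m][:,:2].astype(np.float32)*1000);print(nm,m.sum(),r,np.percentile(Z[m],[5,50,95]))
```

```text
scn 3301 ((400.6184997558594, -243.65834045410156), (113.49552154541016, 37.33686065673828), 48.71986389160156) [0.04397367 0.04797246 0.05057677]
top 4499 ((401.07684326171875, -242.90939331054688), (114.8557357788086, 37.331260681152344), 48.54967498779297) [0.04587326 0.04836165 0.05076209]
plate 10664 ((401.42059326171875, -244.12461853027344), (149.33836364746094, 74.26152801513672), 49.10434341430664) [0.00906807 0.036841   0.05028874]
```

View pics/w9.png

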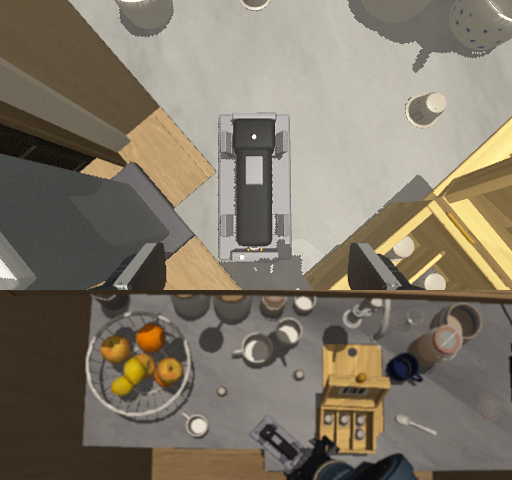

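The pictures show the scanner docked within 1 mm of its first pose (hood at (255,130)), the chest open with the lid leaning back, the knob at (361,378), and the bystanders unmoved.

```bash
python3 -c "
from bench import ctrl
print(ctrl.job_done())"
```

```text
the job is handed in; nothing more can be done
None
```

The lid is open on its stop, the code was held square at about 10 cm for over two seconds, and the scanner is back in its cradle the same way round; the job was handed in at 22 s with no verdict returned. On the first pull the knob slipped out of the fingers at about 70°, so I pushed the lid the rest of the way by its rim.

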